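# Three wooden buildings to their own plinths

## Robot

A 6-joint arm with a two-finger parallel gripper is mounted at the origin on the work surface. World frame = base frame: x ahead of the robot, y to its left, z up, the work surface at z = 0. Lengths are in mm, angles in degrees, forces in N, time in s.
With the tool pointing down it reaches from about 300 to 850 mm from the base axis. Payload 4.2 kg.
Tool frame: the origin (TCP) lies midway between the tips of the shut fingers; the grasp point (between the pads) lies 19 mm behind it; z points along the fingers, y is the direction in which the jaws open and shut (so a half turn about z gives the same grasp; the last joint's range is limited). The gripper opens to 91 mm and grips with 3 to 60 N. Pads are 32 mm wide; open, the fingers measure 118 mm over their backs; the gripper's body (76 mm by 178 mm) begins 60 mm behind the grasp point.
Start: joints at [65.776, 18.312, 89.639, -0, 72.044, -1.146], TCP at [225.401, 528.997, 213.976] pointing down, gripper open.
Joint ranges: [-177.97, 177.97], [-48.28, 115.42], [12.27, 149.76], [-77.06, 257.06], [2.81, 150.46], [-146.56, 146.56]. Speed limits (degrees/s): [147.25, 147.25, 180, 180, 180, 180].

## Interface

Orientations are given as [roll, pitch, yaw] about the fixed x, y, z axes, in that order (R = Rz(yaw) Ry(pitch) Rx(roll)).
In Python, from workcell import * gives the robot as it stands.
- The arm moves only by the tool arm_command, never from a script. Its argument "deltas" is text: rows parted by semicolons, each of 7 numbers parted by spaces: the shift along the tool's x, y, z in mm, then the turn, a rotation vector about the tool's x, y, z in degrees, then the finger opening in mm, from 0 to 91.2. In form: x y z wx wy wz hand; .... A call has 1 to 5 rows; each row shifts and turns the commanded pose from where the row before left it, along the tool's axes as they then stand; what a row does not reach is not made up. A row lasts 1/8 s, in which the tool goes at most 62.5 mm and 10.7 degrees, less where a joint would pass 70% of its speed; a pose out of reach is approached as far as the arm can. A call is refused whole if a number of a shift passes 62.5 or a number of a turn 10.7, either way. A call with a gripper value outside its range is refused whole. The fingers move at their own pace and stop on an object; "force" is the grip in N (left out, the last holds). Time passes only in rows, so rows that do not move let the fingers close. It gives the time, the measured TCP pose, the force and the opening at its end, in the units of the state.
- state(): the state, without advancing time (a new reading comes with each control period).
- grab_frame(name): name is "scene" or "top" or "wrist"; returns the picture (480x640x3 uint8, red, green, blue); there is no depth.
- camera_model(name): a dict with "fx", "fy", "cx", "cy" (pixels), "rvec" (rotation vector, rad) and "tvec" (3), from world to camera coordinates, as OpenCV has them; the wrist camera has in their place "mount" (4x4, takes a point from camera to tool coordinates, whose origin is the TCP and whose axes are the flange's). Camera axes: x right, y down, z forward; pixel columns grow to the right and rows downward; lengths in mm; the calibration is good to about 2 mm. The wrist camera is an equidistant fisheye: a pixel r from the principal point sees the ray r / f radians off the axis. A picture is of the moment at which its call begins: read the wrist's pose just before it. camera_model takes no time and is no camera call.
- job_done(): hands the job in, once; it reports no verdict.
The state is a dict: "time_s": time; "qpos": joint angles; "qvel": joint speeds; "effort": joint torques, N m; "ee_pos": TCP position; "ee_rot": TCP orientation; "force": force on the tool from outside, world axes, zero at the start; "torque": the same for the moment, N m; "gripper_width": finger opening in mm.
Only numpy, scipy, OpenCV 4.12 (cv2) and the standard library are available. Lean on these libraries where they do the work, as an engineer would, in place of code of your own. Each camera call takes 0.05 s, during which the arm holds its last target. There are 200 camera calls.

## Task

The three little wooden buildings each stand on a plinth cut for another one. Put the tin that is on the cork mat away in the small grey tray, then, with the cleared mat as the waiting place for one of the buildings, change them round so that the square tower stands on the square plinth, the long house on the oblong plinth and the round tower on the round plinth, each upright in the middle of its plinth, the square tower and the long house lined up with their plinths' edges (the house lengthwise). Do not tip a building over on the way, and leave the glass jar standing where it is.

Things in the scene. Friction and masses are not known exactly. Their poses are not given: they have to be found in the camera images.
- tower_c (a point): Square tower: loose bare-wood block, 46 x 46 mm in plan, straight walls 62 mm high with a low four-sided pyramid roof to 80 mm. About 90 g. The point is on its axis at half height, 40 mm above its underside; z is up, x and y are square to its walls. It starts upright on the oblong plinth, turned any way.
- house_c (a point): Long house: loose bare-wood block, 90 mm long (x) and 44 mm wide (y), straight walls 52 mm high, with a 45-degree gable roof whose ridge runs along x at 74 mm (thin dark roof boards overhang the ends by 2 mm, look only). About 120 g. The point is at its centre, 37 mm above its underside; z is up. It starts upright on the round plinth, turned any way.
- rotunda_c (a point): Round tower: loose bare-wood cylinder, 50 mm in diameter, straight walls 55 mm high with a conical roof to 80 mm. About 70 g. The point is on its axis at half height, 40 mm above its underside; z is up. It starts upright on the square plinth.
- tin_c (a point): Closed metal tin with a paper band and a lid: loose cylinder, 55 mm in diameter, 59 mm high, about 170 g. The point is on its axis, 30 mm above its underside; z is up. It starts upright on the cork mat.
- plinth_square: Square plinth: fixed plywood plate, 92 x 92 mm, 12 mm thick. Origin at the centre of its underside, on the table; x and y are square to its edges, z up.
- plinth_oblong: Oblong plinth: fixed plywood plate, 130 mm (its x) by 84 mm (its y), 12 mm thick. Origin at the centre of its underside, on the table; z up.
- plinth_round: Round plinth: fixed plywood disc, 110 mm in diameter, 12 mm thick. Origin at the centre of its underside, on the table; z up.
- mat: Square brown cork mat, fixed, 124 x 124 mm, 5 mm thick. Origin at the centre of its underside, on the table; z up. Each building fits on it once the tin is gone.
- tray: Small open grey plastic tray, fixed, 96 x 96 mm outside, 86 x 86 mm inside, rim 16 mm above the table, floor 5 mm thick. Empty at the start. Origin at the centre of its underside; x and y are square to its walls, z up.
- jar_c (a point): Empty clear glass jar, loose, open at the top, 58 mm across and 85 mm high, standing upright on the table: a bystander to be left alone. The point is on its axis at half height, 42 mm above the table; z up.

How it is judged (in metres and radians):
On the way, in this order (a step that is already met when the one before it is completed fails the run):
1. the tin stands in the grey tray, let go (horizontal distance between tin_c and tray below 0.025 m and z of tin_c in the frame of tray between 0.031 and 0.039 m and angle between tin_c's own z axis and vertical below 0.1 rad and linear speed of tin below 0.03 m/s and angular speed of tin below 0.3 rad/s and contact force between the fingers and tin below 0.2 N), for 0.2 s.
2. one of the buildings stands upright on the cork mat, let go (((horizontal distance between tower_c and mat below 0.045 m and z of tower_c in the frame of mat between 0.041 and 0.049 m and angle between tower_c's own z axis and vertical below 0.1 rad and linear speed of tower below 0.03 m/s and angular speed of tower below 0.3 rad/s and contact force between the fingers and tower below 0.2 N) or (horizontal distance between house_c and mat below 0.045 m and z of house_c in the frame of mat between 0.038 and 0.046 m and angle between house_c's own z axis and vertical below 0.1 rad and linear speed of house below 0.03 m/s and angular speed of house below 0.3 rad/s and contact force between the fingers and house below 0.2 N) or (horizontal distance between rotunda_c and mat below 0.045 m and z of rotunda_c in the frame of mat between 0.041 and 0.049 m and angle between rotunda_c's own z axis and vertical below 0.1 rad and linear speed of rotunda below 0.03 m/s and angular speed of rotunda below 0.3 rad/s and contact force between the fingers and rotunda below 0.2 N))), for 0.2 s.
At the end, for the whole second after the job is handed in: The tin stands in the tray; square tower, long house and round tower stand upright on the square, oblong and round plinth, each within 15 mm of its centre, tower walls and house length parallel to their plinth's within 12 degrees; all at rest (horizontal distance between tin_c and tray below 0.025 m and z of tin_c in the frame of tray between 0.031 and 0.039 m and angle between each of tin_c, tower_c, house_c, rotunda_c's own z axis and vertical below 0.1 rad and linear speed of each of tin, tower, house, rotunda below 0.03 m/s and angular speed of each of tin, tower, house, rotunda below 0.3 rad/s and horizontal distance between tower_c and plinth_square below 0.015 m and z of tower_c in the frame of plinth_square between 0.048 and 0.056 m and horizontal distance between house_c and plinth_oblong below 0.015 m and z of house_c in the frame of plinth_oblong between 0.045 and 0.053 m and horizontal distance between rotunda_c and plinth_round below 0.015 m and z of rotunda_c in the frame of plinth_round between 0.048 and 0.056 m and angle between the x axis of house_c and the x axis of plinth_oblong, either way round below 0.21 rad and (angle between the x axis of tower_c and the x axis of plinth_square, either way round below 0.21 rad or angle between the x axis of tower_c and the y axis of plinth_square, either way round below 0.21 rad)); the robot touches nothing.
It fails at once if a building is tipped over (angle between any of tower_c, house_c, rotunda_c's own z axis and vertical above 0.7 rad).
It fails at once if the glass jar is pushed more than 25 mm away or tipped (distance of jar_c from where it was at the start of the episode above 0.025 m or angle between jar_c's own z axis and vertical above 0.4 rad).
It also fails if it takes over 144 s, if anything falls off the work surface, if the arm or the gripper's body presses on something with over 40 N, if the wrist force passes 120 N, or if a joint passes its speed limit or range.

## Working session

There is one attempt and no reset: what is moved stays moved. The work goes in short steps, Python scripts to look and compute and a tool call to move; the robot and the scene stay as the last step left them, time stands still between calls to the robot, and variables do not carry over. Pictures are saved under pics/ and viewed, about 12 in all and at most 16, crops included, and the job is handed in when it is done.

Besides the shell and the picture viewer there is one more tool, called after "Call:" as name(argument=value, ...), one argument or row to a line, values as JSON. arm_command: Moves the arm, as the interface text tells. Its arguments: {"type":"object","properties":{"deltas":{"type":"string"},"force":{"type":"number"}},"required":["deltas"]}

```bash
mkdir -p pics
python3 - <<'E'
from workcell import *
import cv2
for n in("top","scene"):
    cv2.imwrite(f"pics/{n}0.png",grab_frame(n)[:,:,::-1]); print(camera_model(n))
print(camera_model("wrist")); print(state())
E
```

```text
{'fx': 440.5584593661743, 'fy': 440.5584593661743, 'cx': 325.10267461067053, 'cy': 231.22007176796487, 'rvec': array([ 2.15007203, -2.15838699,  0.16159636]), 'tvec': array([ -5.08098385, 562.96598512, 789.9877264 ])}
{'fx': 557.4286186995754, 'fy': 557.4286186995754, 'cx': 322.17229998322324, 'cy': 243.5973608197342, 'rvec': array([ 1.79532979,  1.65536622, -0.74752672]), 'tvec': array([ -26.55079735, -343.865359  , 1437.83252294])}
{'fx': 371.64829954431775, 'fy': 371.64829954431775, 'cx': 317.6398678339111, 'cy': 241.59594870948615, 'mount': array([[-3.67054878e-05, -9.64048848e-01, -2.65725079e-01,
         7.48339459e+01],
       [ 9.99999348e-01,  2.67795258e-04, -1.10969267e-03,
        -7.59534589e-01],
       [ 1.14095786e-03, -2.65724947e-01,  9.64048210e-01,
        -1.70413725e+02],
       [ 0.00000000e+00,  0.00000000e+00,  0.00000000e+00,
         1.00000000e+00]])}
{'time_s': 0.1, 'qpos': array([ 6.57763204e+01,  1.83457718e+01,  8.96961057e+01, -4.71542811e-04,
        7.20440860e+01, -1.14850811e+00]), 'qvel': array([ 0.08260835, -0.12885322, -0.19151859,  0.05679278,  0.1421992 ,
        0.03022757]), 'effort': array([-1.56501657e-03, -4.13330984e+01, -2.32510310e+01,  7.27333431e-02,
        4.20684193e-02, -5.03427111e-05]), 'ee_pos': array([225.21484136, 528.59421121, 213.2489037 ]), 'ee_rot': array([-1.79914045e+02, -1.27477615e-03,  1.56924973e+02]), 'force': array([-0.2811605 ,  0.5526438 ,  0.75562748]), 'torque': array([0.02319243, 0.0452288 , 0.01483339]), 'gripper_width': 90.94770434952703}
```

View pics/top0.png

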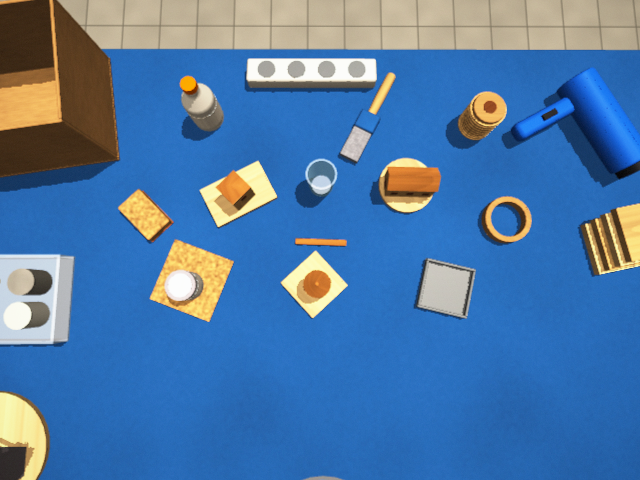

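View pics/scene0.png

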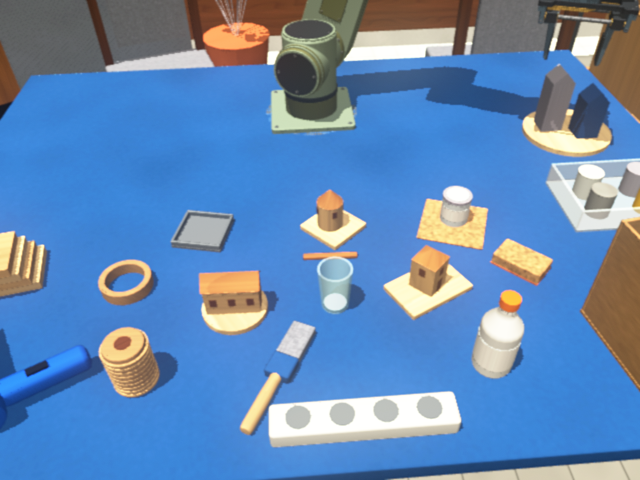

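Run:
```python
import cv2
a=cv2.imread("pics/top0.png")
L=cv2.resize(a[150:330,145:345],None,fx=4,fy=4,interpolation=cv2.INTER_CUBIC)[:600,:800]
R=cv2.resize(a[145:330,270:485],None,fx=3.7,fy=3.7,interpolation=cv2.INTER_CUBIC)[:600,:800]
L=cv2.resize(a[150:300,145:345],None,fx=4,fy=4,interpolation=cv2.INTER_CUBIC)
L=cv2.resize(a[155:330,145:355],None,fx=3.4,fy=3.4,interpolation=cv2.INTER_CUBIC)
R=cv2.resize(a[155:330,275:485],None,fx=3.4,fy=3.4,interpolation=cv2.INTER_CUBIC)
cv2.imwrite("pics/L0.png",L);cv2.imwrite("pics/R0.png",R);print(L.shape)
```

```text
(595, 714, 3)
```

View pics/L0.png

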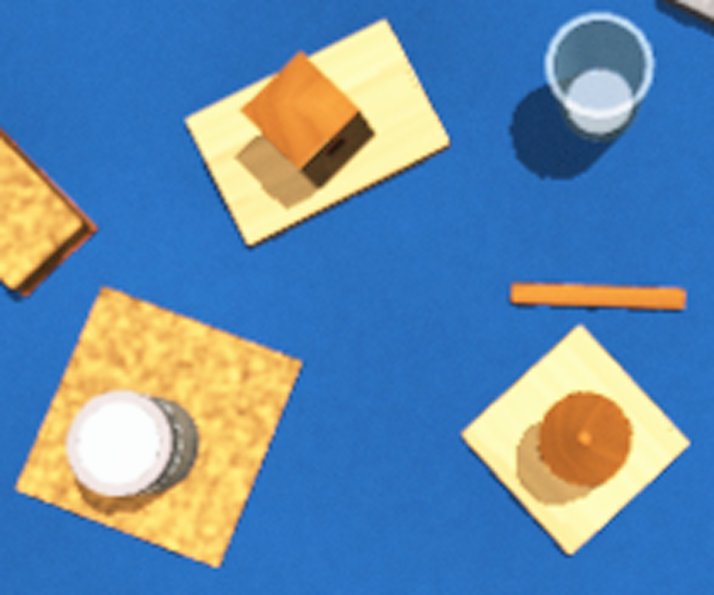

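View pics/R0.png

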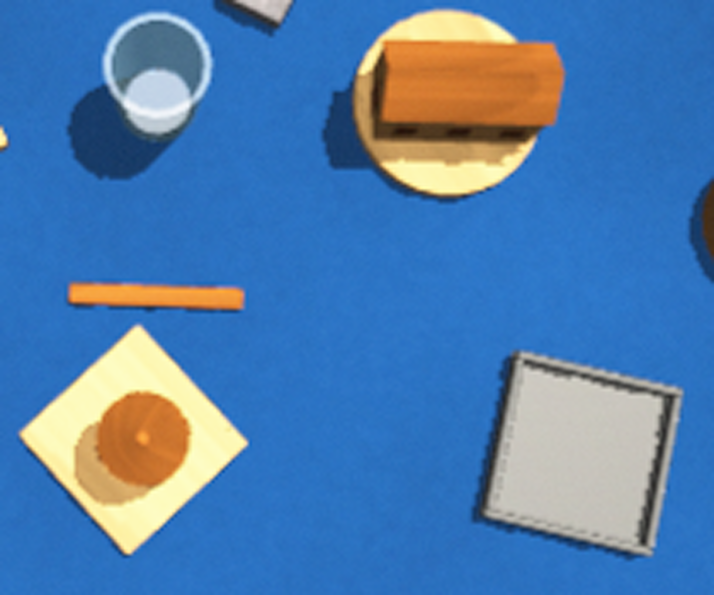

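```bash
cat > h.py <<'E'
import numpy as np, cv2
from workcell import *
from scipy.spatial.transform import Rotation as Ro
def back(n,uv,z):
    m=camera_model(n);R=cv2.Rodrigues(m["rvec"])[0];c=-R.T@m["tvec"]
    uv=np.atleast_2d(uv).astype(float)
    d=np.c_[(uv[:,0]-m["cx"])/m["fx"],(uv[:,1]-m["cy"])/m["fy"],np.ones(len(uv))]@R
    return c+d*((z-c[2])/d[:,2])[:,None]
def wback(p,z,pos,rpy):
    m=camera_model("wrist");M=m["mount"];T=Ro.from_euler("xyz",rpy,degrees=True).as_matrix()
    p=np.atleast_2d(p)-[m["cx"],m["cy"]];r=np.hypot(*p.T);th=r/m["fx"]
    d=np.c_[p/np.maximum(r,1e-9)[:,None]*np.sin(th)[:,None],np.cos(th)]
    d=d@M[:3,:3].T@T.T;c=np.array(pos)+T@M[:3,3]
    return c+d*((z-c[2])/d[:,2])[:,None]
def look(name,crop=None):
    s=state();im=grab_frame("wrist");cv2.imwrite(f"pics/{name}.png",im[:,:,::-1]);np.savez(f"pics/{name}.npz",p=s["ee_pos"],r=s["ee_rot"])
    print(s["time_s"],s["ee_pos"].round(1),s["ee_rot"].round(2),s["gripper_width"])
def wb(name,p,z):
    d=np.load(f"pics/{name}.npz");return wback(p,z,d["p"],d["r"])
E
python3 - <<'E'
from h import *
np.set_printoptions(precision=1,suppress=True)
def f(pts,ox,z):
    p=np.array(pts,float);p=(p+.5)/3.4-.5+[ox,155];return back("top",p,z)[:,:2]
def quad(n,pts,ox,z):
    w=f(pts,ox,z);e=np.roll(w,-1,0)-w
    print(n,w.mean(0),"len",np.hypot(*e.T),"ang",np.degrees(np.arctan2(e[:,1],e[:,0]))%180)
quad("oblong",[(386,18),(450,145),(250,246),(185,121)],145,12)
quad("mat",[(104,287),(302,361),(219,567),(16,491)],145,5)
quad("square",[(581,324),(690,443),(570,555),(461,436)],145,12)
quad("tray",[(518,352),(682,391),(650,554),(484,519)],275,16)
quad("tower",[(301,52),(243,108),(302,170),(358,112)],145,74)
quad("house",[(385,41),(555,44),(552,128),(377,119)],275,64)
print("ridge",f([(378,79),(564,75)],275,86))
print("round",f([(447,103),(355,103),(447,9),(447,197)],275,12))
print("rot",f([(584,437)],145,92),"rotunda eave",f([(585,438),(539,438),(631,438)],145,67),"tin",f([(119,443),(67,443)],145,64),"jar",f([(158,65)],275,85))
E
```

```text
oblong [642.2 162.8] len [ 84.9 127.8  83.2 130.3] ang [ 26.7 117.3  28.4 118.1]
mat [474.2 249.4] len [122.1 123.  122.8 123.6] ang [ 69.4 159.3  69.7 159. ]
square [465.4  14.3] len [91.1 91.4 90.1 92.3] ang [ 42.2 132.4  42.8 133. ]
tray [ 456.2 -238.1] len [94.7 93.1 93.9 95.7] ang [ 76.3 166.   77.9 166.5]
tower [639.9 160.5] len [43.3 46.9 43.1 45.7] ang [135.6  43.7 137.3  43.3]
house [ 657.  -169.2] len [93.5 47.3 95.6 44.1] ang [ 88.9 175.7  86.9 172.9]
ridge [[ 653.4 -117. ]
 [ 655.5 -216.3]]
round [[ 658.7 -168.2]
 [ 658.8 -114.6]
 [ 715.2 -169.9]
 [ 603.1 -166.5]]
rot [[464.7   8.8]] rotunda eave [[464.7   8.5]
 [464.8  32.7]
 [464.6 -15.7]] tin [[463.3 253.7]
 [463.4 280.9]] jar [[661.6  -0. ]]
```

```bash
cat >> h.py <<'E'
def plan(x,y,z,yaw,g,vmax=55):
    "rows (tool axes) from measured pose to target"
    s=state();p=s["ee_pos"];t=np.array([x,y,z],float);y0=s["ee_rot"][2]
    dy=(yaw-y0+90)%180-90;j6=s["qpos"][5]-dy
    print("at",s["time_s"].__round__(2),p.round(1),s["ee_rot"].round(1),"F",s["force"].round(1),"w",round(s["gripper_width"],1),"q",s["qpos"].round(0))
    n=max(1,int(np.ceil(max(np.linalg.norm(t-p)/vmax,abs(dy)/10))))
    for k in range(n):
        R=Ro.from_euler("xyz",[180,0,y0+dy*k/n],degrees=True).as_matrix()
        v=R.T@((t-p)/n);print("%.1f %.1f %.1f 0 0 %.1f %g;"%(*v,-dy/n,g),end=" " if (k+1)%5 else "\n")
    print()
E
python3 -c "
from h import *
plan(463,254,150,120,91)"
```

```text
at 0.1 [225.2 528.6 213.2] [-179.9   -0.   156.9] F [-0.3  0.6  0.8] w 90.9 q [66. 18. 90. -0. 72. -1.]
-46.6 -22.8 9.0 0 0 5.3 91; -48.5 -18.4 9.0 0 0 5.3 91; -50.0 -13.9 9.0 0 0 5.3 91; -51.1 -9.2 9.0 0 0 5.3 91; -51.7 -4.5 9.0 0 0 5.3 91;
-51.9 0.3 9.0 0 0 5.3 91; -51.6 5.1 9.0 0 0 5.3 91;
```

Call:
arm_command(
  deltas="-46.6 -22.8 9 0 0 5.3 91; -48.5 -18.4 9 0 0 5.3 91; -50 -13.9 9 0 0 5.3 91; -51.1 -9.2 9 0 0 5.3 91; -51.7 -4.5 9 0 0 5.3 91",
  force=20,
)

```text
time_s: 0.72
ee_pos: [395.7, 331.1, 168.4]
ee_rot: [-180.0, -0.0, 130.3]
force: [0.9, -0.2, 0.6]
gripper_width: 90.6
```

Call:
arm_command(
  deltas="-51.9 0.3 9 0 0 5.3 91; -51.6 5.1 9 0 0 5.3 91; 0 0 0 0 0 0 91; 0 0 0 0 0 0 91",
)

```text
time_s: 1.23
ee_pos: [462.3, 254.1, 150.7]
ee_rot: [-180.0, -0.0, 119.8]
force: [0.4, -0.0, 0.3]
gripper_width: 91.3
```

```bash
python3 -c "
from h import *
look('w1')
plan(463,254,28,120,91)"
```

```text
1.225 [462.3 254.1 150.7] [-1.7996e+02 -4.0000e-02  1.1981e+02] 91.28820115376408
at 1.27 [462.1 254.7 150.9] [-180.    -0.   119.9] F [-0.5 -0.4 -0.2] w 90.8 q [ 28.  17. 101.   0.  62.  -2.]
-0.3 0.1 41.0 0 0 -0.0 91; -0.3 0.1 41.0 0 0 -0.0 91; -0.3 0.1 41.0 0 0 -0.0 91;
```

View pics/w1.png

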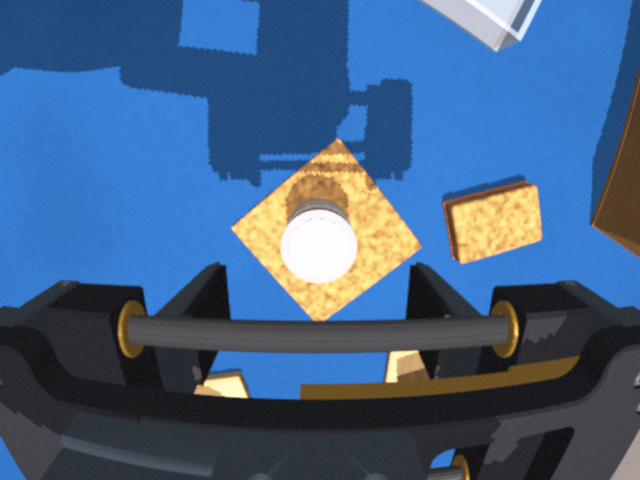

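The wrist view shows the tin's lid at (319,245), midway between the fingers (226 and 412). I'll check its position and go down.

```bash
python3 -c "
from h import *
print(wb('w1',[(319,245),(281,245),(358,245)],64), wb('w1',[(338,140),(232,229),(318,322),(421,244)],5).mean(0))"
```

```text
[[461.99134574 254.95061339  64.        ]
 [438.19412641 241.29217014  64.        ]
 [486.43942963 268.96123345  64.        ]] [473.18173737 250.85877547   5.        ]
```

Call:
arm_command(
  deltas="0 0 41 0 0 0 91; 0 0 41 0 0 0 91; 0 0 40 0 0 0 91; 0 0 0 0 0 0 91",
)

```text
time_s: 1.78
ee_pos: [459.9, 254.1, 26.9]
ee_rot: [-179.6, -0.0, 120.0]
force: [-0.1, -0.5, 0.6]
gripper_width: 90.8
```

Call:
arm_command(
  deltas="0 0 0 0 0 0 40; 0 0 0 0 0 0 40; 0 0 0 0 0 0 40; 0 0 0 0 0 0 40; 0 0 0 0 0 0 40",
  force=20,
)

```text
time_s: 2.4
ee_pos: [463.0, 254.2, 29.7]
ee_rot: [179.9, -0.0, 119.8]
force: [-1.4, 0.1, 5.1]
gripper_width: 54.0
```

Call:
arm_command(
  deltas="0 0 0 0 0 0 40; 0 0 -30 0 0 0 40; 0 0 -40 0 0 0 40; 0 0 -40 0 0 0 40; 0 0 0 0 0 0 40",
)

```text
time_s: 3.02
ee_pos: [464.4, 254.8, 141.5]
ee_rot: [179.6, 0.0, 119.8]
force: [0.1, -0.3, -3.0]
gripper_width: 53.9
```

```bash
python3 -c "
from h import *
plan(456.2,-238,140,77,40)"
```

```text
at 3.02 [464.4 254.8 141.5] [179.6   0.  119.8] F [ 0.1 -0.3 -3. ] w 53.9 q [ 28.  17. 102.   0.  60.  -2.]
-47.1 -28.0 0.2 0 0 4.8 40; -49.2 -24.0 0.2 0 0 4.8 40; -51.0 -19.9 0.2 0 0 4.8 40; -52.5 -15.6 0.2 0 0 4.8 40; -53.6 -11.1 0.2 0 0 4.8 40;
-54.4 -6.7 0.2 0 0 4.8 40; -54.7 -2.1 0.2 0 0 4.8 40; -54.7 2.4 0.2 0 0 4.8 40; -54.3 6.9 0.2 0 0 4.8 40;
```

Call:
arm_command(
  deltas="-47.1 -28 0 0 0 4.8 40; -49.2 -24 0 0 0 4.8 40; -51 -19.9 0 0 0 4.8 40; -52.5 -15.6 0 0 0 4.8 40; -53.6 -11.1 0 0 0 4.8 40",
)

```text
time_s: 3.65
ee_pos: [456.3, -21.4, 137.2]
ee_rot: [-179.8, -0.0, 95.7]
force: [1.0, -0.2, -2.6]
gripper_width: 54.0
```

Call:
arm_command(
  deltas="-54.4 -6.7 0 0 0 4.8 40; -54.7 -2.1 0 0 0 4.8 40; -54.7 2.4 0 0 0 4.8 40; -54.3 6.9 0 0 0 4.8 40; 0 0 0 0 0 0 40",
)

```text
time_s: 4.28
ee_pos: [451.9, -241.6, 136.9]
ee_rot: [-179.9, -0.0, 76.3]
force: [0.3, 2.0, -1.6]
gripper_width: 53.8
```

```bash
python3 -c "
from h import *
plan(456.2,-238,34,77,40)"
```

```text
at 4.28 [ 451.9 -241.6  136.9] [-179.9   -0.    76.3] F [ 0.3  2.  -1.6] w 53.8 q [-29.  16. 104.  -0.  59. -16.]
2.2 1.7 51.5 0 0 -0.3 40; 2.2 1.7 51.5 0 0 -0.3 40;
```

Call:
arm_command(
  deltas="3 2 40 0 0 0 40; 2 1.5 40 0 0 -0.5 40; 0 0 16 0 0 0 40; 0 0 0 0 0 0 40; 0 0 0 0 0 0 40",
)

```text
time_s: 4.9
ee_pos: [457.7, -234.2, 43.1]
ee_rot: [180.0, -0.0, 77.2]
force: [0.1, 0.3, -2.7]
gripper_width: 53.7
```

```bash
python3 -c "
from h import *
look('w2')
plan(456.2,-238,28,77,40)"
```

```text
4.9 [ 457.7 -234.2   43.1] [ 1.800e+02 -1.000e-02  7.717e+01] 53.73527646948976
at 4.95 [ 458.  -234.4   43.5] [179.9   0.   77.2] F [ 0.9  0.3 -2.1] w 54.0 q [-28.  23. 111.   0.  46. -16.]
-3.9 -1.0 15.5 0 0 0.2 40;
```

View pics/w2.png

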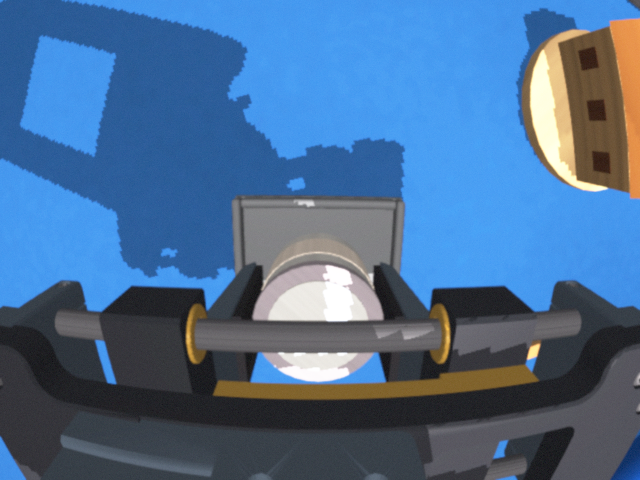

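The tin hangs centred between the tray walls (233 to 404 px). I'll lower it and let go.

Call:
arm_command(
  deltas="-3.9 -1 7 0 0 0 40; 0 0 7.5 0 0 0 40; 0 0 0 0 0 0 40; 0 0 0 0 0 0 40",
)

```text
time_s: 5.45
ee_pos: [456.1, -239.0, 28.9]
ee_rot: [179.9, 0.1, 77.1]
force: [-0.4, -2.6, 3.9]
gripper_width: 54.2
```

Call:
arm_command(
  deltas="0 0 0 0 0 0 80; 0 0 0 0 0 0 91; 0 0 0 0 0 0 91; 0 0 0 0 0 0 91; 0 0 -20 0 0 0 91",
)

```text
time_s: 6.08
ee_pos: [454.6, -237.5, 47.4]
ee_rot: [-179.8, -0.1, 77.1]
force: [-0.1, 0.7, 0.4]
gripper_width: 90.8
```

Call:
arm_command(
  deltas="0 0 -40 0 0 0 91; 0 0 -40 0 0 0 91; 0 0 -40 0 0 0 91; 0 0 0 0 0 0 91",
)

```text
time_s: 6.58
ee_pos: [457.6, -239.2, 171.6]
ee_rot: [179.6, 0.1, 77.1]
force: [0.7, -0.1, -0.2]
gripper_width: 91.1
```

```bash
python3 -c "
from h import *
look('w3')
plan(640,160.5,165,134,91)"
```

```text
6.575 [ 457.6 -239.2  171.6] [1.7959e+02 1.1000e-01 7.7120e+01] 91.09790086076589
at 6.62 [ 456.3 -238.5  169.5] [179.8   0.   77.1] F [0.5 0.5 0.3] w 91.4 q [-29.  15. 102.   0.  64. -16.]
53.7 11.3 0.6 0 0 -7.1 91; 51.9 17.8 0.6 0 0 -7.1 91; 49.3 24.1 0.6 0 0 -7.1 91; 46.0 30.0 0.6 0 0 -7.1 91; 41.9 35.5 0.6 0 0 -7.1 91;
37.2 40.4 0.6 0 0 -7.1 91; 31.9 44.7 0.6 0 0 -7.1 91; 26.1 48.3 0.6 0 0 -7.1 91;
```

Call:
arm_command(
  deltas="53.7 11.3 0 0 0 -7.1 91; 51.9 17.8 0 0 0 -7.1 91; 49.3 24.1 0 0 0 -7.1 91; 46 30 0 0 0 -7.1 91; 41.9 35.5 0 0 0 -7.1 91",
)

```text
time_s: 7.25
ee_pos: [570.1, 12.8, 166.5]
ee_rot: [-179.8, -0.1, 112.9]
force: [1.3, -0.3, -0.5]
gripper_width: 90.9
```

Call:
arm_command(
  deltas="37.2 40.4 0 0 0 -7.1 91; 31.9 44.7 0 0 0 -7.1 91; 26.1 48.3 0 0 0 -7.1 91; 0 0 0 0 0 0 91; 0 0 0 0 0 0 91",
)

```text
time_s: 7.88
ee_pos: [638.4, 160.2, 166.6]
ee_rot: [-179.8, -0.1, 133.9]
force: [-0.1, -0.3, 0.1]
gripper_width: 91.3
```

```bash
python3 -c "
from h import *
look('w4')
plan(640,160.5,32,134,91)"
```

```text
7.875 [638.4 160.2 166.6] [-1.7980e+02 -9.0000e-02  1.3392e+02] 91.33378659236163
at 7.92 [638.5 159.6 167.1] [-1.798e+02 -1.000e-01  1.339e+02] F [-0.9  0.2  0.8] w 91.3 q [ 13.  28.  82.  -0.  71. -31.]
-0.1 0.6 45.0 0 0 -0.0 91; -0.1 0.6 45.0 0 0 -0.0 91; -0.1 0.6 45.0 0 0 -0.0 91;
```

View pics/w4.png

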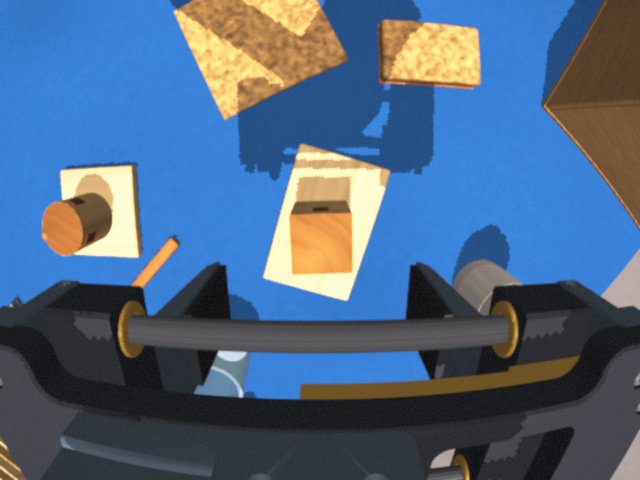

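```bash
python3 -c "
from h import *
print(back('top',[(208,122)],0),back('top',[(188,84)],130),back('scene',[(495,368)],0),back('scene',[(511,298)],0))
print(wb('w4',[(321,208),(321,272),(290,240),(352,240)],74), wb('w4',[(300,144),(389,171),(264,277),(348,300)],12).mean(0))"
```

```text
[[793.86167969 229.86415251   0.        ]] [[811.20000716 232.55509477 130.        ]] [[814.07494919 230.51543983   0.        ]] [[677.24682323 300.20592758   0.        ]]
[[620.46303505 180.48792185  74.        ]
 [654.36006982 145.44732996  74.        ]
 [620.62270141 147.55697707  74.        ]
 [653.41040159 179.20170179  74.        ]] [642.07737823 163.61921403  12.        ]
```

Picture: tower roof centred at (321,242), square to the jaws; bottle and jar are clear of the fingers. Next I'll descend and grip.

Call:
arm_command(
  deltas="0 0 45 0 0 0 91; 0 0 45 0 0 0 91; 0 0 45 0 0 0 91; 0 0 0 0 0 0 91",
)

```text
time_s: 8.43
ee_pos: [636.1, 158.4, 30.0]
ee_rot: [-179.5, -0.3, 133.8]
force: [-1.0, 0.9, 0.4]
gripper_width: 90.9
```

Call:
arm_command(
  deltas="0 0 0 0 0 0 30; 0 0 0 0 0 0 30; 0 0 0 0 0 0 30; 0 0 0 0 0 0 30; 0 0 0 0 0 0 30",
  force=15,
)

```text
time_s: 9.05
ee_pos: [639.7, 160.8, 33.9]
ee_rot: [180.0, 0.0, 133.9]
force: [0.7, 0.3, 2.0]
gripper_width: 46.1
```

Call:
arm_command(
  deltas="0 0 0 0 0 0 30; 0 0 0 0 0 0 30; 0 0 -30 0 0 0 30; 0 0 -40 0 0 0 30; 0 0 -40 0 0 0 30",
)

```text
time_s: 9.68
ee_pos: [639.0, 160.5, 143.7]
ee_rot: [-179.9, -0.1, 133.9]
force: [1.7, -1.1, -0.9]
gripper_width: 46.6
```

```bash
python3 -c "
from h import *
plan(474,250,142,134,30)"
```

```text
at 9.68 [639.  160.5 143.7] [-1.799e+02 -1.000e-01  1.339e+02] F [ 1.7 -1.1 -0.9] w 46.6 q [ 13.  29.  84.   0.  68. -31.]
44.7 -14.2 0.4 0 0 -0.0 30; 44.7 -14.2 0.4 0 0 -0.0 30; 44.7 -14.2 0.4 0 0 -0.0 30; 44.7 -14.1 0.4 0 0 -0.0 30;
```

Call:
arm_command(
  deltas="44.7 -14.2 0 0 0 0 30; 44.7 -14.2 0 0 0 0 30; 44.7 -14.2 0 0 0 0 30; 44.7 -14.2 0 0 0 0 30; 0 0 0 0 0 0 30",
)

```text
time_s: 10.3
ee_pos: [471.6, 250.8, 143.1]
ee_rot: [-179.9, -0.1, 134.1]
force: [0.5, -0.6, -1.0]
gripper_width: 46.3
```

Call:
arm_command(
  deltas="0 0 0 0 0 0 30; 0 0 45 0 0 0 30; 0 0 45 0 0 0 30; 0 0 15 0 0 0 30; 0 0 0 0 0 0 30",
)

```text
time_s: 10.92
ee_pos: [475.2, 249.6, 37.9]
ee_rot: [-179.9, -0.0, 133.9]
force: [0.6, 0.7, -0.1]
gripper_width: 46.1
```

Call:
arm_command(
  deltas="0 0 0 0 0 0 30; 0 0 0 0 0 0 30",
)

```text
time_s: 11.18
ee_pos: [475.7, 250.5, 40.0]
ee_rot: [179.8, 0.1, 133.9]
force: [0.2, 0.8, -0.8]
gripper_width: 46.0
```

Call:
arm_command(
  deltas="0 0 6 0 0 0 30; 0 0 6 0 0 0 30; 0 0 0 0 0 0 30; 0 0 0 0 0 0 30",
)

```text
time_s: 11.68
ee_pos: [474.4, 250.0, 26.2]
ee_rot: [-180.0, -0.0, 133.9]
force: [0.4, -1.6, -0.6]
gripper_width: 45.8
```

Call:
arm_command(
  deltas="0 0 1 0 0 0 30; 0 0 0 0 0 0 30; 0 0 0 0 0 0 30",
)

```text
time_s: 12.05
ee_pos: [474.4, 250.0, 26.2]
ee_rot: [-180.0, -0.0, 133.9]
force: [-2.7, -1.1, 5.2]
gripper_width: 46.0
```

Contact is felt at 5 N, so I'll release and rise.

Call:
arm_command(
  deltas="0 0 0 0 0 0 60; 0 0 0 0 0 0 91; 0 0 0 0 0 0 91; 0 0 0 0 0 0 91; 0 0 -20 0 0 0 91",
)

```text
time_s: 12.68
ee_pos: [473.4, 249.5, 44.4]
ee_rot: [-179.8, -0.1, 133.9]
force: [1.0, 0.1, 0.7]
gripper_width: 90.1
```

Call:
arm_command(
  deltas="0 0 -45 0 0 0 91; 0 0 -45 0 0 0 91; 0 0 -35 0 0 0 91; 0 0 0 0 0 0 91",
)

```text
time_s: 13.18
ee_pos: [476.3, 250.9, 173.4]
ee_rot: [179.6, 0.1, 133.9]
force: [0.3, 0.0, -1.2]
gripper_width: 91.1
```

```bash
python3 -c "
from h import *
look('w5')
cv2.imwrite('pics/top5.png',grab_frame('top')[:,:,::-1])
plan(656,-168.5,165,358,91)
plan(656,-168.5,165,88,91)"
```

```text
13.175 [476.3 250.9 173.4] [1.7963e+02 1.1000e-01 1.3392e+02] 91.0785389683367
at 13.28 [474.2 249.8 170. ] [-180.    -0.   133.9] F [ 0.1  0.7 -0.7] w 91.1 q [ 27.  17.  99.   0.  65. -17.]
-47.5 -17.7 0.6 0 0 -4.9 91; -45.8 -21.7 0.6 0 0 -4.9 91; -43.8 -25.5 0.6 0 0 -4.9 91; -41.5 -29.2 0.6 0 0 -4.9 91; -38.8 -32.6 0.6 0 0 -4.9 91;
-35.9 -35.8 0.6 0 0 -4.9 91; -32.7 -38.7 0.6 0 0 -4.9 91; -29.3 -41.4 0.6 0 0 -4.9 91; -25.6 -43.7 0.6 0 0 -4.9 91; 
at 13.28 [474.2 249.8 170. ] [-180.    -0.   133.9] F [ 0.1  0.7 -0.7] w 91.1 q [ 27.  17.  99.   0.  65. -17.]
-47.5 -17.7 0.6 0 0 5.1 91; -48.9 -13.4 0.6 0 0 5.1 91; -49.9 -9.0 0.6 0 0 5.1 91; -50.5 -4.5 0.6 0 0 5.1 91; -50.7 -0.0 0.6 0 0 5.1 91;
-50.5 4.5 0.6 0 0 5.1 91; -49.9 9.0 0.6 0 0 5.1 91; -48.9 13.4 0.6 0 0 5.1 91; -47.5 17.7 0.6 0 0 5.1 91;
```

View pics/top5.png

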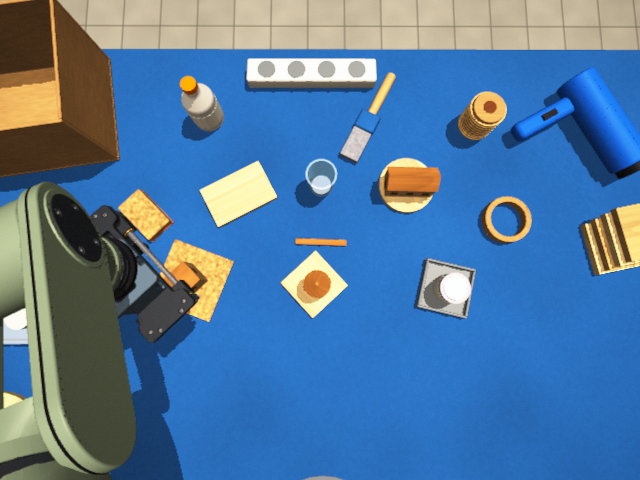

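The tin is in the tray and the tower is on the mat (185,275). Next comes the house.

Call:
arm_command(
  deltas="-47.5 -17.7 0 0 0 5 91; -48.9 -13.4 0 0 0 5 91; -49.9 -9 0 0 0 5 91; -50.5 -4.5 0 0 0 5 91; -50.7 0 0 0 0 5 91",
)

```text
time_s: 13.9
ee_pos: [576.0, 16.4, 168.4]
ee_rot: [-179.8, -0.1, 108.8]
force: [1.0, 0.1, 0.8]
gripper_width: 91.0
```

Call:
arm_command(
  deltas="-50.5 4.5 0 0 0 5 91; -49.9 9 0 0 0 5 91; -48.9 13.4 0 0 0 5 91; -47.5 17.7 0 0 0 5 91; 0 0 0 0 0 0 91",
)

```text
time_s: 14.52
ee_pos: [659.5, -170.3, 167.3]
ee_rot: [-179.8, -0.0, 88.7]
force: [-0.6, 0.5, -0.2]
gripper_width: 91.0
```

Call:
arm_command(
  deltas="0 0 0 0 0 0 91",
)

```text
time_s: 14.65
ee_pos: [658.6, -166.6, 168.4]
ee_rot: [-179.8, -0.1, 88.9]
force: [-0.3, -0.2, -0.3]
gripper_width: 91.0
```

```bash
python3 -c "
from h import *
look('w6')
plan(656,-168.5,27,89,91)"
```

```text
14.65 [ 658.6 -166.6  168.4] [-1.7979e+02 -9.0000e-02  8.8920e+01] 90.96982985129758
at 14.7 [ 658.6 -166.   169. ] [-1.798e+02 -1.000e-01  8.900e+01] F [-0.2  0.7 -0.7] w 91.1 q [-15.  29.  78.   0.  72. -14.]
-0.8 -0.9 47.3 0 0 -0.0 91; -0.8 -0.9 47.3 0 0 -0.0 91; -0.8 -0.9 47.3 0 0 -0.0 91;
```

View pics/w6.png

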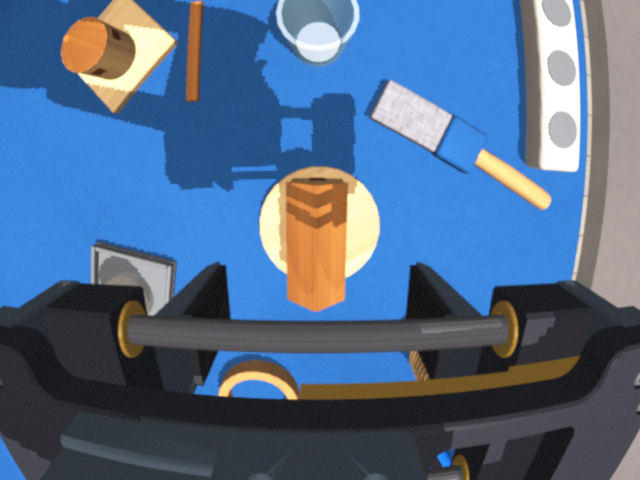

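```bash
python3 -c "
from h import *
w=wb('w6',[(287,180),(347,180),(345,301),(287,301)],64);print(w,w.mean(0),wb('w6',[(317,178),(316,311)],86))
print(wb('w6',[(260,225),(380,225),(320,166)],12))"
```

```text
[[ 636.00983963 -120.41769778   64.        ]
 [ 680.51280019 -121.24663818   64.        ]
 [ 679.09688662 -218.56628372   64.        ]
 [ 632.03838194 -217.78742348   64.        ]] [ 656.91447709 -169.50451079   64.        ] [[ 658.46092957 -117.29825978   86.        ]
 [ 655.79556188 -216.36252036   86.        ]]
[[ 605.25596382 -165.9201106    12.        ]
 [ 714.39750818 -167.8583088    12.        ]
 [ 660.74126316 -113.91864943   12.        ]]
```

Call:
arm_command(
  deltas="-2 -1 47 0 0 0 91; 0 0 47 0 0 0 91; 0 0 46 0 0 0 91; 0 0 0 0 0 0 91",
)

```text
time_s: 15.2
ee_pos: [655.1, -166.7, 26.7]
ee_rot: [-179.5, -0.1, 89.0]
force: [-0.1, 0.3, 1.1]
gripper_width: 91.3
```

Call:
arm_command(
  deltas="0 0 0 0 0 0 30; 0 0 0 0 0 0 30; 0 0 0 0 0 0 30; 0 0 0 0 0 0 30; 0 0 0 0 0 0 30",
  force=20,
)

```text
time_s: 15.82
ee_pos: [658.5, -169.1, 30.8]
ee_rot: [180.0, 0.0, 88.9]
force: [-0.7, 0.3, 1.4]
gripper_width: 44.2
```

Call:
arm_command(
  deltas="0 0 0 0 0 0 30; 0 0 0 0 0 0 30; 0 0 -40 0 0 0 30; 0 0 -40 0 0 0 30; 0 0 -50 0 0 0 30",
)

```text
time_s: 16.45
ee_pos: [657.8, -168.8, 160.1]
ee_rot: [-179.8, -0.1, 88.9]
force: [0.6, -0.3, -1.4]
gripper_width: 43.9
```

Call:
arm_command(
  deltas="0 0 0 0 0 0 30; 0 0 0 0 0 0 30",
)

```text
time_s: 16.7
ee_pos: [657.9, -168.8, 159.3]
ee_rot: [-179.9, -0.0, 88.9]
force: [-0.2, 1.0, -1.7]
gripper_width: 43.9
```

```bash
python3 -c "
from h import *
plan(642.2,163,157,117.8,30)"
```

```text
at 16.7 [ 657.9 -168.8  159.3] [-179.9   -0.    88.9] F [-0.2  1.  -1.7] w 43.9 q [-15.  30.  79.   0.  71. -14.]
47.4 -3.1 0.3 0 0 -4.1 30; 47.5 0.3 0.3 0 0 -4.1 30; 47.3 3.7 0.3 0 0 -4.1 30; 46.9 7.1 0.3 0 0 -4.1 30; 46.3 10.4 0.3 0 0 -4.1 30;
45.4 13.8 0.3 0 0 -4.1 30; 44.3 17.0 0.3 0 0 -4.1 30;
```

Call:
arm_command(
  deltas="47.4 -3.1 0 0 0 -4.1 30; 47.5 0.3 0 0 0 -4.1 30; 47.3 3.7 0 0 0 -4.1 30; 46.9 7.1 0 0 0 -4.1 30; 46.3 10.4 0 0 0 -4.1 30",
)

```text
time_s: 17.32
ee_pos: [646.1, 69.4, 157.8]
ee_rot: [-179.7, -0.1, 109.6]
force: [1.0, -0.5, -0.9]
gripper_width: 44.2
```

Call:
arm_command(
  deltas="45.4 13.8 0 0 0 -4.1 30; 44.3 17 0 0 0 -4.1 30; 0 0 0 0 0 0 30; 0 0 0 0 0 0 30; 0 0 0 0 0 0 30",
)

```text
time_s: 17.95
ee_pos: [643.2, 161.5, 159.6]
ee_rot: [-179.9, -0.0, 117.5]
force: [-0.7, 0.5, -1.4]
gripper_width: 43.8
```

```bash
python3 -c "
from h import *
look('w7')
plan(642.2,163,42,117.8,30)"
```

```text
17.95 [643.2 161.5 159.6] [-1.7990e+02 -1.0000e-02  1.1753e+02] 43.80669580509638
at 18.0 [643.3 161.5 159.9] [-179.9   -0.   117.5] F [-0.4 -0.9 -1. ] w 43.8 q [ 13.  28.  82.  -0.  70. -14.]
0.6 -0.1 39.3 0 0 -0.1 30; 0.6 -0.1 39.3 0 0 -0.1 30; 0.6 -0.1 39.3 0 0 -0.1 30;
```

View pics/w7.png

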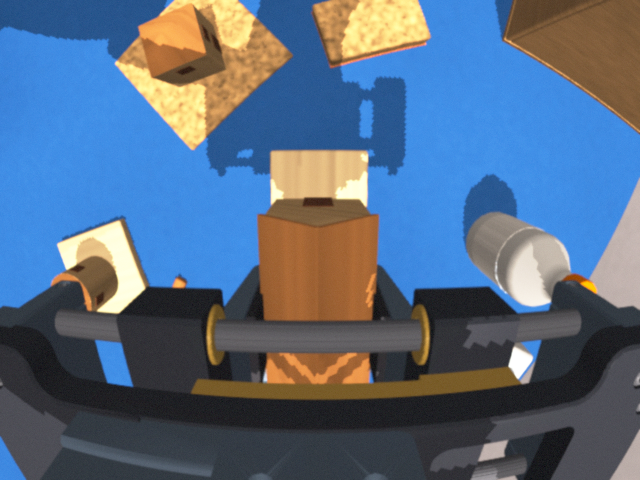

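House lined up with the oblong plinth (270–368 px), and the bottle clears by about 45 mm. Lowering now.

Call:
arm_command(
  deltas="0.6 0 45 0 0 0 30; 0.6 0 45 0 0 0 30; 0 0 30 0 0 0 30; 0 0 0 0 0 0 30; 0 0 0 0 0 0 30",
)

```text
time_s: 18.62
ee_pos: [644.1, 163.6, 41.9]
ee_rot: [179.9, 0.0, 117.6]
force: [-0.4, 0.5, -1.0]
gripper_width: 44.0
```

Call:
arm_command(
  deltas="0 0 5 0 0 0 30; 0 0 5 0 0 0 30; 0 0 0 0 0 0 30; 0 0 0 0 0 0 30; 0 0 0 0 0 0 30",
)

```text
time_s: 19.25
ee_pos: [643.0, 164.0, 30.7]
ee_rot: [180.0, 0.0, 117.6]
force: [-0.1, -0.4, -0.1]
gripper_width: 43.9
```

Call:
arm_command(
  deltas="0 0 1 0 0 0 30; 0 0 0 0 0 0 30; 0 0 0 0 0 0 30",
)

```text
time_s: 19.62
ee_pos: [643.0, 164.0, 30.7]
ee_rot: [180.0, 0.0, 117.6]
force: [-1.0, 0.0, 5.7]
gripper_width: 43.7
```

Call:
arm_command(
  deltas="0 0 0 0 0 0 60; 0 0 0 0 0 0 91; 0 0 0 0 0 0 91; 0 0 0 0 0 0 91; 0 0 -20 0 0 0 91",
)

```text
time_s: 20.25
ee_pos: [641.5, 163.6, 47.9]
ee_rot: [-179.8, -0.1, 117.6]
force: [0.0, 0.3, 0.0]
gripper_width: 90.0
```

Call:
arm_command(
  deltas="0 0 -45 0 0 0 91; 0 0 -45 0 0 0 91; 0 0 -30 0 0 0 91; 0 0 0 0 0 0 91; 0 0 0 0 0 0 91",
)

```text
time_s: 20.88
ee_pos: [642.1, 163.7, 168.1]
ee_rot: [-179.9, -0.0, 117.6]
force: [0.3, -0.1, -1.1]
gripper_width: 90.6
```

```bash
python3 -c "
from h import *
look('w8')
plan(464.7,9,165,95,91)"
```

```text
20.875 [642.1 163.7 168.1] [-1.7988e+02 -3.0000e-02  1.1762e+02] 90.6284760639074
at 20.93 [641.8 163.7 167.5] [-1.798e+02 -1.000e-01  1.176e+02] F [-0.5 -0.2  0.6] w 91.0 q [ 13.  28.  81.   0.  71. -14.]
-11.0 -45.7 0.5 0 0 4.5 91; -14.6 -44.7 0.5 0 0 4.5 91; -18.0 -43.4 0.5 0 0 4.5 91; -21.4 -41.9 0.5 0 0 4.5 91; -24.6 -40.1 0.5 0 0 4.5 91;
```

Call:
arm_command(
  deltas="-11 -45.7 0 0 0 4.5 91; -14.6 -44.7 0 0 0 4.5 91; -18 -43.4 0 0 0 4.5 91; -21.4 -41.9 0 0 0 4.5 91; -24.6 -40.1 0 0 0 4.5 91",
)

```text
time_s: 21.55
ee_pos: [463.7, 8.3, 167.9]
ee_rot: [-179.8, -0.0, 95.0]
force: [0.8, -0.5, -0.1]
gripper_width: 91.1
```

Call:
arm_command(
  deltas="0 0 0 0 0 0 91; 0 0 0 0 0 0 91",
)

```text
time_s: 21.8
ee_pos: [466.2, 9.3, 168.8]
ee_rot: [-180.0, -0.0, 95.1]
force: [0.7, 0.2, -0.4]
gripper_width: 91.4
```

```bash
python3 -c "
from h import *
look('w9')
plan(464.7,9,30,95,91)"
```

```text
21.8 [466.2   9.3 168.8] [-1.7998e+02 -3.0000e-02  9.5120e+01] 91.36194728944982
at 21.85 [466.6   9.5 168.9] [-180.    -0.    95.2] F [ 0.5 -0.3  0.1] w 90.7 q [ -0.  11. 107.   0.  62.  -5.]
-0.1 -0.6 46.3 0 0 0.1 91; -0.1 -0.6 46.3 0 0 0.1 91; -0.1 -0.6 46.3 0 0 0.1 91;
```

View pics/w9.png

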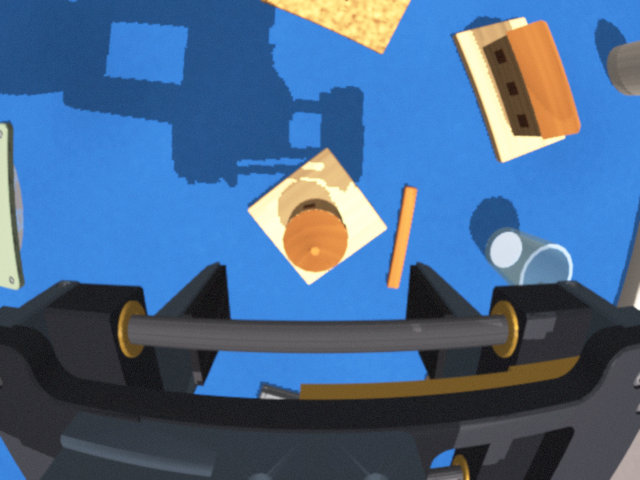

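Rotunda roof centred at (316,238), and the house looks well placed on the oblong plinth. Descending.

Call:
arm_command(
  deltas="0 -1.5 46 0 0 0 91; 0 0 46 0 0 0 91; 0 0 46 0 0 0 91; 0 0 0 0 0 0 91",
)

```text
time_s: 22.35
ee_pos: [462.4, 9.7, 28.6]
ee_rot: [-179.5, -0.1, 95.2]
force: [-0.7, 0.1, 0.4]
gripper_width: 90.8
```

Call:
arm_command(
  deltas="0 0 0 0 0 0 30; 0 0 0 0 0 0 30; 0 0 0 0 0 0 30; 0 0 0 0 0 0 30; 0 0 0 0 0 0 30",
  force=15,
)

```text
time_s: 22.98
ee_pos: [464.7, 9.0, 32.0]
ee_rot: [179.9, -0.0, 95.1]
force: [-0.7, 0.8, 4.6]
gripper_width: 49.9
```

Call:
arm_command(
  deltas="0 0 0 0 0 0 30; 0 0 0 0 0 0 30; 0 0 -40 0 0 0 30; 0 0 -45 0 0 0 30; 0 0 -45 0 0 0 30",
)

```text
time_s: 23.6
ee_pos: [463.9, 9.0, 162.4]
ee_rot: [-179.9, -0.0, 95.1]
force: [0.9, 0.3, -1.0]
gripper_width: 49.9
```

Call:
arm_command(
  deltas="0 0 0 0 0 0 30; 0 0 0 0 0 0 30",
)

```text
time_s: 23.85
ee_pos: [463.5, 9.0, 160.6]
ee_rot: [-179.9, -0.0, 95.1]
force: [-0.7, -0.1, -0.7]
gripper_width: 49.6
```

```bash
python3 -c "
from h import *
plan(659,-168.2,160,76,30)"
```

```text
at 23.85 [463.5   9.  160.6] [-179.9   -0.    95.1] F [-0.7 -0.1 -0.7] w 49.6 q [ -0.  11. 108.   0.  61.  -5.]
-38.8 35.8 0.1 0 0 3.8 30; -36.3 38.3 0.1 0 0 3.8 30; -33.7 40.6 0.1 0 0 3.8 30; -30.9 42.8 0.1 0 0 3.8 30; -28.0 44.7 0.1 0 0 3.8 30;
```

Call:
arm_command(
  deltas="-38.8 35.8 0 0 0 3.8 30; -36.3 38.3 0 0 0 3.8 30; -33.7 40.6 0 0 0 3.8 30; -30.9 42.8 0 0 0 3.8 30; -28 44.7 0 0 0 3.8 30",
)

```text
time_s: 24.48
ee_pos: [660.1, -169.0, 158.5]
ee_rot: [-179.7, -0.0, 76.0]
force: [0.4, 0.8, 0.5]
gripper_width: 49.5
```

Call:
arm_command(
  deltas="0 0 0 0 0 0 30; 0 0 0 0 0 0 30; 0 0 45 0 0 0 30; 0 0 45 0 0 0 30; 0 0 28 0 0 0 30",
)

```text
time_s: 25.1
ee_pos: [657.2, -166.2, 40.9]
ee_rot: [-179.7, -0.0, 76.2]
force: [0.5, -0.1, 0.3]
gripper_width: 49.6
```

Call:
arm_command(
  deltas="0 0 0 0 0 0 30; 0 0 0 0 0 0 30; 0 0 0 0 0 0 30",
)

```text
time_s: 25.48
ee_pos: [661.0, -168.1, 45.5]
ee_rot: [179.8, -0.0, 76.1]
force: [-0.4, -0.2, -0.2]
gripper_width: 49.7
```

```bash
python3 -c "
from h import *
look('w10')
plan(659,-168.2,32,76,30)"
```

```text
25.475 [ 661.  -168.1   45.5] [179.81  -0.    76.14] 49.74710669915702
at 25.52 [ 660.9 -168.1   45.3] [179.8  -0.   76.1] F [-0.2  0.4 -0.4] w 49.6 q [-15.  35.  87.   0.  58.  -1.]
-0.5 -1.8 13.3 0 0 0.1 30;
```

View pics/w10.png

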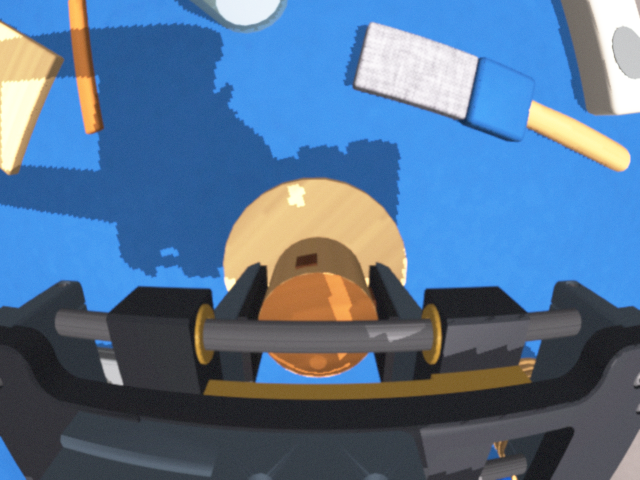

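The rotunda (centre 317 px) sits over the disc (223 to 407 px).

Call:
arm_command(
  deltas="-0.5 -1.8 6 0 0 0 30; 0 0 6.5 0 0 0 30; 0 0 0 0 0 0 30; 0 0 0 0 0 0 30; 0 0 0 0 0 0 30",
)

```text
time_s: 26.15
ee_pos: [658.1, -168.2, 31.0]
ee_rot: [-180.0, 0.0, 76.1]
force: [-0.5, -0.6, 2.4]
gripper_width: 49.7
```

Call:
arm_command(
  deltas="0 0 1 0 0 0 30; 0 0 0 0 0 0 30; 0 0 0 0 0 0 30",
)

```text
time_s: 26.52
ee_pos: [658.1, -168.2, 31.0]
ee_rot: [180.0, 0.0, 76.1]
force: [-2.9, -0.5, 6.9]
gripper_width: 49.6
```

Contact felt; release and go for the tower.

Call:
arm_command(
  deltas="0 0 0 0 0 0 65; 0 0 0 0 0 0 91; 0 0 0 0 0 0 91; 0 0 0 0 0 0 91; 0 0 -20 0 0 0 91",
)

```text
time_s: 27.15
ee_pos: [656.8, -167.7, 48.2]
ee_rot: [-179.8, -0.0, 76.1]
force: [-0.3, 0.7, -0.4]
gripper_width: 90.5
```

Call:
arm_command(
  deltas="0 0 -45 0 0 0 91; 0 0 -45 0 0 0 91; 0 0 -30 0 0 0 91; 0 0 0 0 0 0 91; 0 0 0 0 0 0 91",
)

```text
time_s: 27.78
ee_pos: [657.4, -167.9, 168.5]
ee_rot: [-179.9, -0.0, 76.1]
force: [-0.5, 0.1, -0.5]
gripper_width: 91.3
```

```bash
python3 -c "
from h import *
look('w11')
plan(474.5,250,165,134,91)"
```

```text
27.775 [ 657.4 -167.9  168.5] [-1.7986e+02 -1.0000e-02  7.6120e+01] 91.27014994181066
at 27.82 [ 657.2 -167.8  168. ] [-179.8   -0.    76.1] F [ 0.4 -0.2 -1.3] w 91.0 q [-15.  29.  79.   0.  72.  -1.]
40.2 -30.8 0.3 0 0 -6.4 91; 43.4 -26.1 0.3 0 0 -6.4 91; 46.1 -21.1 0.3 0 0 -6.4 91; 48.1 -15.8 0.3 0 0 -6.4 91; 49.6 -10.3 0.3 0 0 -6.4 91;
50.5 -4.7 0.3 0 0 -6.4 91; 50.7 1.0 0.3 0 0 -6.4 91; 50.2 6.6 0.3 0 0 -6.4 91; 49.2 12.2 0.3 0 0 -6.4 91;
```

Call:
arm_command(
  deltas="40.2 -30.8 0 0 0 -6.4 91; 43.4 -26.1 0 0 0 -6.4 91; 46.1 -21.1 0 0 0 -6.4 91; 48.1 -15.8 0 0 0 -6.4 91; 49.6 -10.3 0 0 0 -6.4 91",
)

```text
time_s: 28.45
ee_pos: [555.4, 65.4, 168.2]
ee_rot: [-179.8, -0.1, 108.3]
force: [0.6, 0.9, -0.2]
gripper_width: 91.1
```

Call:
arm_command(
  deltas="50.5 -4.7 0 0 0 -6.4 91; 50.7 1 0 0 0 -6.4 91; 50.2 6.6 0 0 0 -6.4 91; 49.2 12.2 0 0 0 -6.4 91; 0 0 0 0 0 0 91",
)

```text
time_s: 29.08
ee_pos: [474.4, 252.4, 168.3]
ee_rot: [-179.8, -0.1, 134.0]
force: [1.1, -0.3, 0.2]
gripper_width: 90.8
```

Call:
arm_command(
  deltas="0 0 0 0 0 0 91; 0 0 0 0 0 0 91",
)

```text
time_s: 29.32
ee_pos: [476.8, 249.0, 169.4]
ee_rot: [-179.9, -0.0, 133.6]
force: [0.8, -0.1, 0.1]
gripper_width: 91.0
```

```bash
python3 -c "
from h import *
look('w12')
plan(474.5,250,26,134,91)"
```

```text
29.325 [476.8 249.  169.4] [-179.94   -0.    133.61] 91.02453260908881
at 29.38 [476.9 249.  169.6] [-180.    -0.   133.6] F [ 0.3 -0.4  0.6] w 91.0 q [ 26.  17.  98.  -0.  65. -17.]
0.8 -0.4 47.9 0 0 -0.1 91; 0.8 -0.4 47.9 0 0 -0.1 91; 0.8 -0.4 47.9 0 0 -0.1 91;
```

View pics/w12.png

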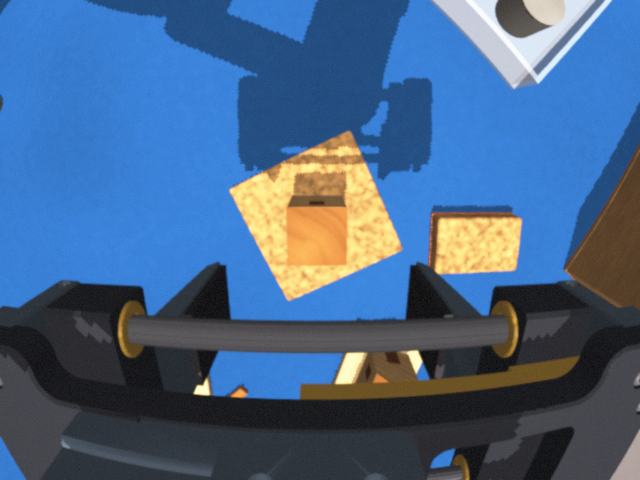

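Tower at (317,235), upright and square to the jaws, with the sponge (from 431 px) clear. Gripping.

Call:
arm_command(
  deltas="2 -1 48 0 0 0 91; 0 0 48 0 0 0 91; 0 0 46 0 0 0 91; 0 0 0 0 0 0 91",
)

```text
time_s: 29.88
ee_pos: [472.3, 248.8, 25.2]
ee_rot: [-179.6, -0.1, 133.6]
force: [0.4, 0.7, 0.6]
gripper_width: 91.1
```

Call:
arm_command(
  deltas="0 0 0 0 0 0 30; 0 0 0 0 0 0 30; 0 0 0 0 0 0 30; 0 0 0 0 0 0 30; 0 0 0 0 0 0 30",
)

```text
time_s: 30.5
ee_pos: [474.5, 251.0, 28.4]
ee_rot: [180.0, 0.0, 133.7]
force: [-0.5, 0.2, 3.2]
gripper_width: 46.0
```

Call:
arm_command(
  deltas="0 0 0 0 0 0 30; 0 0 0 0 0 0 30; 0 0 -40 0 0 0 30; 0 0 -45 0 0 0 30; 0 0 -45 0 0 0 30",
)

```text
time_s: 31.12
ee_pos: [474.0, 250.8, 158.6]
ee_rot: [-179.9, -0.0, 133.7]
force: [0.8, -0.7, -1.3]
gripper_width: 46.0
```

Call:
arm_command(
  deltas="0 0 0 0 0 0 30; 0 0 0 0 0 0 30",
)

```text
time_s: 31.38
ee_pos: [473.6, 250.5, 156.8]
ee_rot: [-179.9, -0.0, 133.7]
force: [0.4, -0.4, -1.4]
gripper_width: 46.1
```

```bash
python3 -c "
from h import *
plan(465.4,14,157,132.6,30)"
```

```text
at 31.38 [473.6 250.5 156.8] [-179.9   -0.   133.7] F [ 0.4 -0.4 -1.4] w 46.1 q [ 27.  17. 100.   0.  63. -17.]
-33.0 -33.9 -0.0 0 0 0.2 30; -33.2 -33.8 -0.0 0 0 0.2 30; -33.3 -33.6 -0.0 0 0 0.2 30; -33.4 -33.5 -0.0 0 0 0.2 30; -33.6 -33.4 -0.0 0 0 0.2 30;
```

Call:
arm_command(
  deltas="-33 -33.9 0 0 0 0.2 30; -33.2 -33.8 0 0 0 0.2 30; -33.3 -33.6 0 0 0 0.2 30; -33.4 -33.5 0 0 0 0.2 30; -33.6 -33.4 0 0 0 0.2 30",
)

```text
time_s: 32.0
ee_pos: [464.8, 12.9, 155.9]
ee_rot: [-179.8, -0.2, 132.7]
force: [-0.7, 0.1, -2.2]
gripper_width: 46.0
```

Call:
arm_command(
  deltas="0 0 0 0 0 0 30; 0 0 0 0 0 0 30; 0 0 40 0 0 0 30; 0 0 40 0 0 0 30; 0 0 30 0 0 0 30",
)

```text
time_s: 32.62
ee_pos: [465.3, 15.9, 45.9]
ee_rot: [-179.9, -0.1, 132.8]
force: [0.2, 0.1, -0.5]
gripper_width: 45.9
```

Call:
arm_command(
  deltas="0 0 0 0 0 0 30; 0 0 0 0 0 0 30; 0 0 0 0 0 0 30",
)

```text
time_s: 33.0
ee_pos: [467.4, 14.8, 49.2]
ee_rot: [179.9, 0.1, 132.8]
force: [-0.4, 0.2, -0.9]
gripper_width: 46.0
```

```bash
python3 -c "
from h import *
look('w13')
plan(465.4,14,34,132.6,30)"
```

```text
33.0 [467.4  14.8  49.2] [1.7987e+02 1.1000e-01 1.3276e+02] 46.0004442940538
at 33.05 [467.2  14.6  49.1] [1.799e+02 1.000e-01 1.327e+02] F [-0.8  0.1 -1.5] w 46.0 q [  0.  19. 117.   0.  44. -42.]
0.8 -1.8 15.1 0 0 0.1 30;
```

View pics/w13.png

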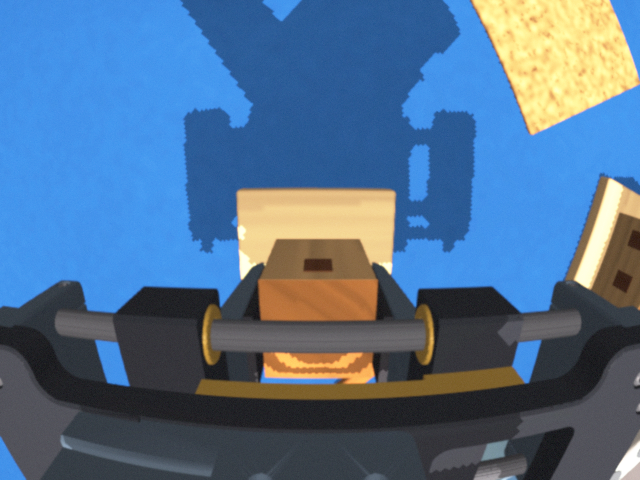

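Tower lined up over the plinth (237–395 px), edges parallel.

Call:
arm_command(
  deltas="0.8 -1.8 7 0 0 0 30; 0 0 7 0 0 0 30; 0 0 0 0 0 0 30; 0 0 0 0 0 0 30; 0 0 0 0 0 0 30",
)

```text
time_s: 33.67
ee_pos: [464.3, 13.8, 33.8]
ee_rot: [-180.0, -0.0, 132.7]
force: [0.4, 0.1, -0.2]
gripper_width: 46.0
```

Call:
arm_command(
  deltas="0 0 1 0 0 0 30; 0 0 0 0 0 0 30; 0 0 0 0 0 0 30",
)

```text
time_s: 34.05
ee_pos: [464.3, 13.8, 33.7]
ee_rot: [180.0, -0.0, 132.7]
force: [-2.4, 0.7, 8.3]
gripper_width: 46.1
```

Call:
arm_command(
  deltas="0 0 0 0 0 0 65; 0 0 0 0 0 0 91; 0 0 0 0 0 0 91; 0 0 0 0 0 0 91; 0 0 -20 0 0 0 91",
)

```text
time_s: 34.67
ee_pos: [463.2, 13.8, 52.0]
ee_rot: [-179.8, -0.1, 132.7]
force: [0.8, 0.4, -0.4]
gripper_width: 90.2
```

Call:
arm_command(
  deltas="0 0 -45 0 0 0 91; 0 0 -45 0 0 0 91; 0 0 -45 0 0 0 91; 0 -50 -20 0 0 0 91; 0 -50 0 0 0 0 91",
)

```text
time_s: 35.3
ee_pos: [391.3, -54.8, 209.5]
ee_rot: [179.9, 0.2, 132.8]
force: [-0.0, -0.9, -0.3]
gripper_width: 91.2
```

Call:
arm_command(
  deltas="0 -20 0 0 0 0 91; 0 0 0 0 0 0 91; 0 0 0 0 0 0 91; 0 0 0 0 0 0 91",
)

```text
time_s: 35.8
ee_pos: [377.0, -67.2, 207.8]
ee_rot: [180.0, -0.0, 132.8]
force: [-0.7, -0.3, -0.0]
gripper_width: 91.0
```

```bash
python3 -c "
from h import *
look('w14')
a=grab_frame('top')[:,:,::-1]
cv2.imwrite('pics/top14.png',cv2.resize(a[140:340,190:490],None,fx=2.6,fy=2.6,interpolation=cv2.INTER_CUBIC))"
```

```text
35.8 [377.  -67.2 207.8] [ 1.7999e+02 -1.0000e-02  1.3278e+02] 91.01223572058578
```

View pics/top14.png

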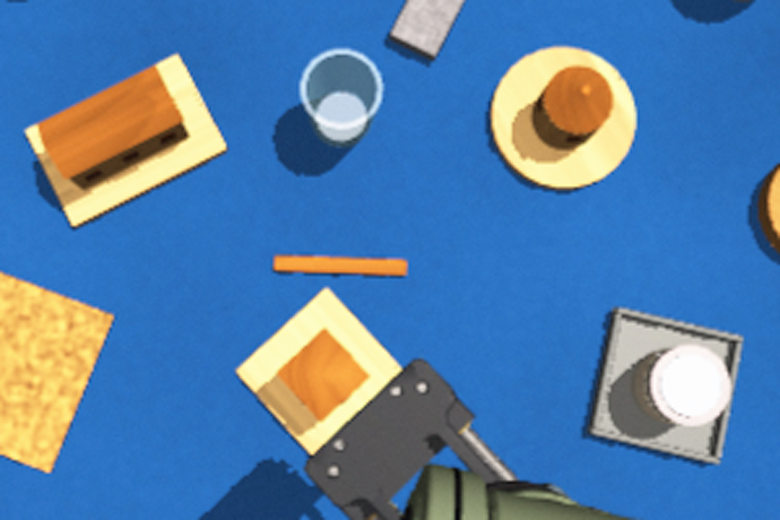

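```bash
python3 -c "
from h import *
def f(p,z): return back('top',(np.array(p,float)+.5)/2.6-.5+[190,140],z)[:,:2].round(1)
print('tin',f([(690,385)],64),'rot',f([(586,89)],92));w=f([(325,329),(369,374),(322,422),(279,378)],74);print('tower',w.mean(0),w)
h=f([(40,136),(158,66),(183,125),(76,180)],64);print('house',h.mean(0),h);print('jar',f([(342,90)],85))
print('sq',f([(326,288),(403,370),(313,455),(236,371)],12).mean(0))"
```

```text
tin [[ 456.  -240.3]] rot [[ 659.1 -168.9]]
tower [463.4   12.85] [[495.1  12. ]
 [464.4 -18. ]
 [432.2  14.1]
 [461.9  43.3]]
house [639.925 161.425] [[633.2 213.9]
 [684.2 131.4]
 [640.9 112.8]
 [601.4 187.6]]
jar [[ 6.606e+02 -2.000e-01]]
sq [468.325  16.8  ]
```

```bash
python3 -c "
from h import *
print(job_done(),state()['time_s'])"
```

```text
the job is handed in; nothing more can be done
the job is handed in; nothing more can be done
```

I handed the job in at about 36 s of the 144 s allowed; no verdict is reported. The tin went into the grey tray and the square tower waited on the cork mat. Then the house went to the oblong plinth, the round tower to the round plinth, and the square tower from the mat to the square plinth.

My last check was one overhead picture taken before handing in:

| Item | Distance from target centre | What the picture shows |
|---|---|---|
| Tin in tray | about 2 mm | upright |
| House on oblong plinth | about 3 mm | upright, looks lined up lengthwise |
| Round tower on round plinth | about 1 mm | upright |
| Square tower on square plinth | 2–6 mm, limit 15 | upright, edges parallel |
| Glass jar | moved about 1 mm | untouched and upright |

The square tower has a range because the gripper partly covered one plinth corner in that picture. It is about 2 mm off my first measurement of the plinth and about 6 mm off the new one.

The arm stood clear of everything, gripper open, at hand-in. No check failed.

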